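# Put the tool batteries on charge in the latching docks

### The job

Get all three tool batteries on charge, each fully home in its dock with the latch sprung up behind it: slide the half-in one home, and dock the one standing on the bench nose first in the empty dock, pressing the latch down with the battery and sliding it in under the lips. Leave the battery that is already latched, and the other things on the bench, as they are.

Things in the scene. Friction and masses are not known exactly. Their poses are not given: they have to be found in the camera images.
- board: plywood charging board 240 x 360 x 18 mm, fixed to the bench, with a low steel raceway on its far edge; carries three identical grey slide-in battery docks side by side, 112 mm apart, in any order. Origin: centre of its underside; x away from the robot, z up
- dock_free: the empty dock, 192 x 80 mm. Origin: centre of its underside, 18 mm above the bench; x = way of insertion (away from the robot). Flat slide floor 16 mm above the origin (34 above bench). Along x: -100 to -40 mm open apron with the latch tongue in its middle; open floor; 0 to 18 mm flared mouth; 18 to 70 mm channel with lips; at 70 mm the terminal tower = end stop, 36 mm above the floor
- dock_half: the dock whose battery was left half in, lying on its pressed latch tongue; same size and axes as dock_free, beside it in parallel on the board
- dock_full: the dock with the battery already latched, to be left alone; same size and axes as dock_free, beside it in parallel on the board
- dock_free_stop (a point): on dock_free's floor at the foot of its tower, mid-width; a home battery's nose point comes here. Channel 62 mm wide; its two hold-down lips (49 mm apart, underside 9, top 13 mm above the floor) run in the battery's side grooves, so it cannot be dropped in: set it flat on the floor before the lips, nose 55 to 65 mm short of here, then slide it against the tower
- dock_half_stop (a point): the same point of dock_half. The docks are smooth and slippery: a battery slides in with a few N; pushing it firmly against the tower (about 10 N) does no harm
- dock_full_stop (a point): the same point of dock_full
- latch_free (a joint): spring latch of dock_free: steel tongue 31 mm wide, 47 long, hinged at the apron's front, rising towards the channel. 0 rad = sprung up, tip 9 mm above the floor; 0.2 = pressed flush (about 2 N). A battery lying on it holds it down; once the battery is within 2 mm of the tower the tongue is clear and springs up behind its tail
- latch_half (a joint): the same latch of dock_half, held down by its battery
- latch_full (a joint): the same latch of dock_full, sprung up
- pack_loose_mid (a point): centre (half-way up) of the loose battery, upright on the bench left of the board: black, grey cover, 110 mm long (x, towards the nose), 72 high, about 0.68 kg. Housing 66 mm wide (y: grip here) from 15 mm above its underside to the top; below, a 44 mm wide neck (6 to 15 mm up) and a 58 mm wide, 6 mm thick slide foot. The last 14 mm at the nose are lower (46 mm up), with the contacts
- pack_half_mid (a point): centre of the battery left half in, 20 to 36 mm short of home, foot already under the lips. Like the loose one but slim: 58 mm high, about 0.5 kg
- pack_full_mid (a point): centre of the battery already latched in dock_full; like the loose one, 72 mm high
- pack_loose_nose (a point): nose end of the loose battery's underside, middle of its width, 55 mm ahead of its centre
- pack_half_nose (a point): the same point of the half-in battery
- pack_full_nose (a point): the same point of the latched battery
- can_tall: bystander: spray can, 66 mm across, 200 mm high, at the back left; origin under its centre
- can_short: bystander: spray can, 66 mm across, 150 mm high, at the back right; origin under its centre
- handy_box1: bystander: open steel electrical box 102 x 54 x 48 mm; origin under its centre
- handy_box2: bystander: open steel electrical box 102 x 102 x 54 mm; origin under its centre
- tape_measure: bystander: tape measure 30 x 66 x 62 mm standing on the bench behind the loose battery; origin under its centre
- tape_roll: bystander: roll of tape, 104 mm across, 48 mm high, at the front right; origin under its centre
- screwdriver: bystander: screwdriver lying in front of the board; origin under its middle
- wrench: bystander: wrench lying in front of the loose battery; origin under its middle

How it is judged:
By the outcome, as a careful person would: the job done as asked, in the order asked, and still so for the second after the job is handed in, with the robot touching nothing.
It also fails if it takes over 58 s, if anything falls off the work surface, if the arm or the gripper's body presses on something with over 40 N, if the wrist force passes 120 N, or if a joint passes its speed limit or range.

### The arm

A 7-joint arm with a two-finger parallel gripper is mounted at the origin on the work surface. World frame = base frame: x ahead of the robot, y to its left, z up, the work surface at z = 0. Lengths are in mm, angles in degrees, forces in N, time in s.
With the tool pointing down it reaches from about 375 to 925 mm from the base axis. Payload 3.1 kg.
Tool frame: the origin (TCP) lies midway between the tips of the shut fingers; the grasp point (between the pads) lies 19 mm behind it (grip_point_offset is the distance from the TCP to the grasp point, in mm); z points along the fingers, y is the line along which they close (so a half turn about z gives the same grasp; the last joint's range is limited). The gripper opens to 85 mm and grips with 20 to 120 N. Pads are 22 mm wide; open, the fingers measure 114 mm over their backs; the gripper's body (76 mm by 85 mm) begins 54 mm behind the grasp point. The pads swing forward as they close: fully open they stand 13 mm farther back than shut.
Start: joints at [-81.692, 21.939, 2.515, 91.553, -1.026, 66.532, -2.859], TCP at [156.251, 630.943, 231.269] pointing down, gripper open.
Joint ranges: [-149.38, 149.38], [-23.57, 123.04], [-84.95, 90], [0, 143.3], [-89.99, 269.99], [3.08, 112.72], [-163.45, 163.45]. Speed limits (degrees/s): [159.86, 159.86, 180, 180, 180, 180, 180].

### API

Orientations are given as a 3x3 rotation matrix whose columns are the frame's x, y, z axes.
In Python, from cell import * gives the robot as it stands. The module is installed in compiled form; this text tells all that it offers. Calls block until the motion is done:
- move_to(position, orientation): joint-space move of the TCP to a pose.
- movel(position, rotation=None, feed=150, contact_N=None): straight line of the TCP; rotation=None keeps the orientation; feed is the mean speed in mm/s. With contact_N (N) it stops when the force on the tool has changed by that much, and returns True; else False.
- goto_joints(angles): joint-space move.
- move_gripper(opening, effort=None): finger opening in mm; effort is the grip in N (None keeps the last); returns when the fingers have stopped.
- pause(seconds).
- solve_ik(position, orientation): joint angles nearest the present ones, or None.
- snapshot(name): name is "side" or "top" or "wrist"; returns the picture (384x512x3 uint8, red, green, blue); there is no depth.
- camera_params(name): a dict with "intrinsics" (3x3 intrinsics, pixels), "rvec" (rotation vector, rad) and "tvec" (3), from world to camera coordinates, as OpenCV has them. Camera axes: x right, y down, z forward; pixel columns grow to the right and rows downward; lengths in mm; the calibration is good to about 2 mm. A picture is of the moment at which its call begins: read the wrist's pose just before it. camera_params takes no time and is no camera call; for the wrist camera it gives the pose at the moment of the call.
A pose or a line that the arm cannot do raises MotionError and nothing moves.
- hand_in(): hands the job in; it is judged then, once.
Readings, each from a call of its own:
- current_t(): time.
- current_joint_positions(): joint angles.
- current_joint_velocities(): joint speeds.
- current_joint_efforts(): joint torques, N m.
- current_ee_pos(): TCP position.
- current_eef_rot(): TCP orientation.
- current_ft_force(): force on the tool from outside, world axes, zero at the start.
- current_torque(): the same for the moment, N m.
- current_opening(): finger opening in mm.
- current_gripper_force(): force on a finger pad.
Only numpy, scipy, OpenCV 4.12 (cv2) and the standard library are available. Lean on these libraries where they do the work, as an engineer would, in place of code of your own. Each camera call takes 0.05 s, during which the arm holds its last target. There are 200 camera calls.

## Working session

There is one attempt and no reset: what is moved stays moved. The work goes in short steps, each a Python script; the robot and the scene stay as the last script left them, time stands still between calls to the robot, and variables do not carry over. Pictures are saved under pics/ and viewed, at most 12 in all, crops included, and the job is handed in when it is done.

```bash
mkdir -p pics
cat > h.py <<'E'
from cell import *
import numpy as np, cv2
def save(n,f,crop=None,s=1):
    im=snapshot(n)
    if crop: x0,y0,x1,y1=crop; im=im[y0:y1,x0:x1]
    im=cv2.resize(im,None,fx=s,fy=s,interpolation=cv2.INTER_CUBIC)
    cv2.imwrite('pics/'+f,im[:,:,::-1])
def ray(cp,uv,z):
    K=np.array(cp['intrinsics'],float);R=cv2.Rodrigues(np.array(cp['rvec'],float))[0];t=np.array(cp['tvec'],float).ravel()
    d=R.T@np.linalg.inv(K)@np.array([uv[0],uv[1],1.]);c=-R.T@t
    return c+d*(z-c[2])/d[2]
E
python3 - <<'E'
from h import *
np.set_printoptions(precision=3,suppress=True)
save('top','top.png',s=1.5);save('side','side.png',s=1.5)
for n in('top','side','wrist'):
    cp=camera_params(n);R=cv2.Rodrigues(np.array(cp['rvec'],float))[0];print(n,np.array(cp['intrinsics']).tolist(),-R.T@np.array(cp['tvec']).ravel(),R[2])
print(current_eef_rot(),current_t(),current_ft_force())
E
```

```text
top [[389.48463444958213, 0.0, 260.8408669144222], [0.0, 389.48463444958213, 192.00075526229398], [0.0, 0.0, 1.0]] [ 427.407  -60.512 1369.869] [ 0.113 -0.009 -0.994]
side [[369.14124490381204, 0.0, 251.7623959050882], [0.0, 369.14124490381204, 190.68399846536985], [0.0, 0.0, 1.0]] [  -0.453 -696.806  855.48 ] [ 0.495  0.545 -0.676]
wrist [[293.9117624030765, 0.0, 254.6926509948021], [0.0, 293.9117624030765, 193.13446681662072], [0.0, 0.0, 1.0]] [ 88.035 647.576 372.569] [ 0.265 -0.068 -0.962]
[[-0.971  0.24  -0.   ]
 [ 0.24   0.971 -0.002]
 [-0.    -0.002 -1.   ]] 0.1 [-0.786  0.477  1.132]
```

View pics/top.png

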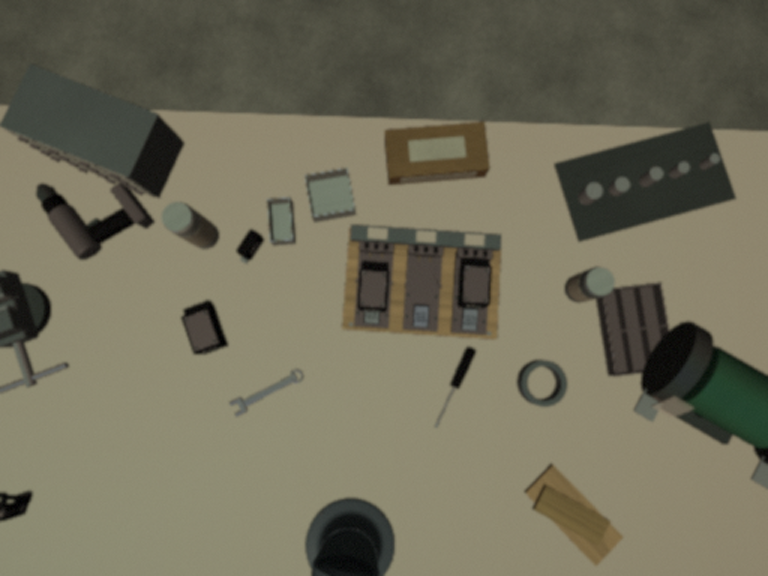

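View pics/side.png

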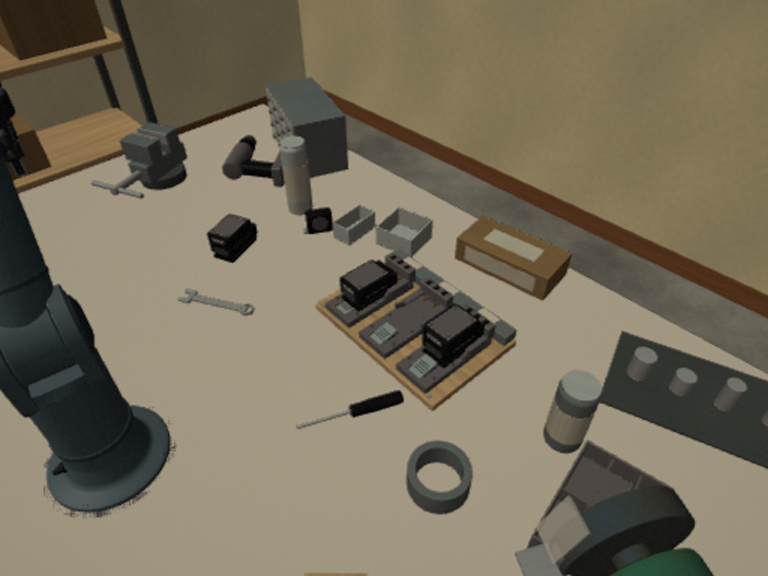

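Run:
```python
from h import *
np.set_printoptions(precision=1,suppress=True)
cp=camera_params('top')
P=lambda u,v,z:ray(cp,((u+.5)/1.5-.5,(v+.5)/1.5-.5),z)
for n,u,v,z in[('loose',204,327,72),('half',374,287,92),('full',475,283,106),('bL',343,329,18),('bR',498,338,18)]: print(n,P(u,v,z))
D=np.array([[-1,0,0],[0,1,0],[0,0,-1.]])
L=P(204,327,72);B=P(422,280,34)
move_to([B[0]-60,B[1],330],D); print(current_t())
cb=camera_params('wrist');save('wrist','board.png',s=1.56)
move_to([L[0]-50,L[1],250],D); print(current_t())
cl=camera_params('wrist');save('wrist','loose.png',s=1.56)
import pickle;pickle.dump((cb,cl),open('c.pkl','wb'))
```

```text
loose [475.6 338.8  72. ]
half [574.3 -34.   92. ]
full [ 588.5 -254.4  106. ]
bL [482.9  35.7  18. ]
bR [ 473.3 -323.    18. ]
3.15
5.025
```

View pics/board.png

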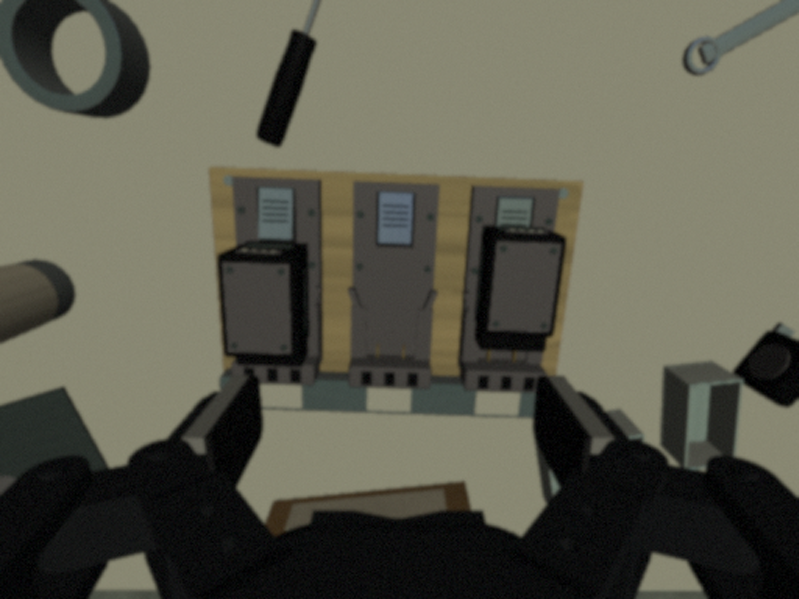

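View pics/loose.png

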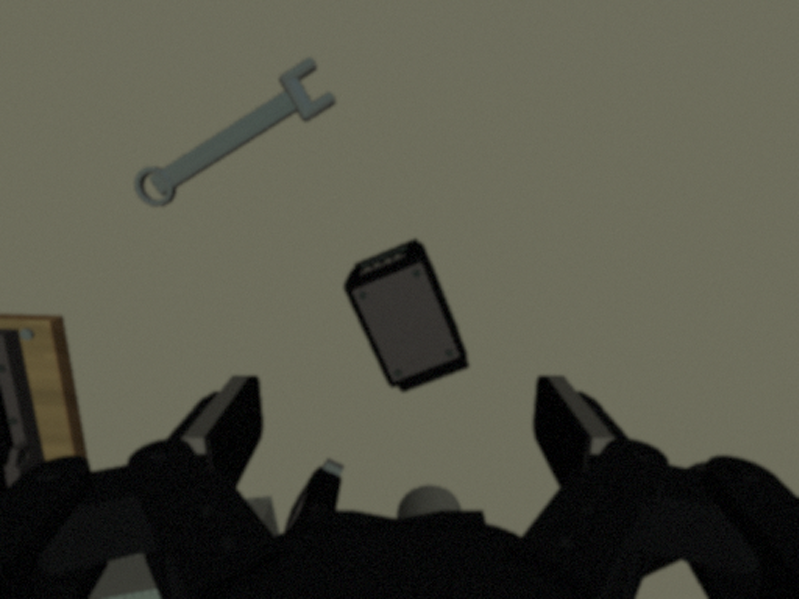

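Run:
```python
import cv2,numpy as np
a=cv2.imread('pics/loose.png')[230:400,335:475];b=cv2.imread('pics/board.png')[170:420,340:590]
g=lambda i:np.clip(255*(i/255.)**.5*1.2,0,255).astype('uint8')
cv2.imwrite('pics/la.png',np.hstack([cv2.resize(g(a),(420,510),interpolation=2),np.zeros((510,10,3),'uint8')]))
cv2.imwrite('pics/lb.png',cv2.resize(g(b),(600,600),interpolation=2))
```

```text
(no output)
```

View pics/la.png

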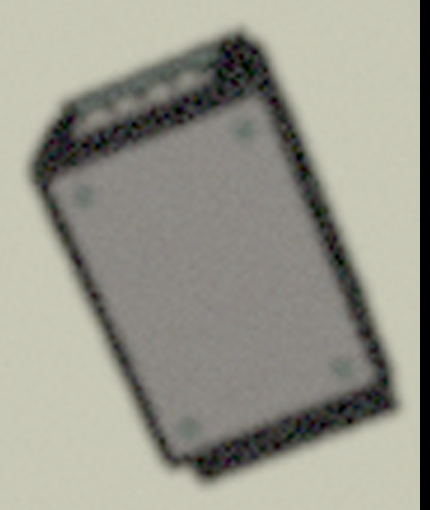

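View pics/lb.png

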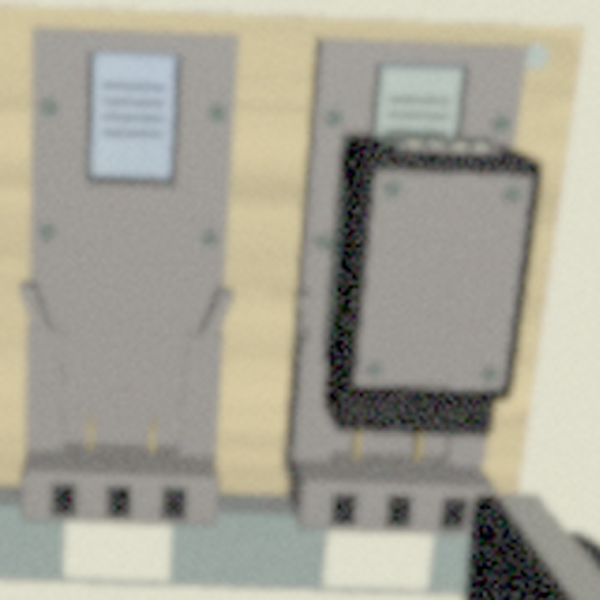

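Run:
```python
from h import *
import pickle
np.set_printoptions(precision=1,suppress=True)
cb,cl=pickle.load(open('c.pkl','rb'))
A=lambda u,v,z:ray(cl,((u/3+335)/1.56-.2,(v/3+230)/1.56-.2),z)
B=lambda u,v,z:ray(cb,((u/2.4+340)/1.56-.2,(v/2.4+170)/1.56-.2),z)
def rep(n,f,p,z):
    q=np.array([f(u,v,z)[:2] for u,v in p]);print(n,q.tolist() and q.round(1).tolist())
    if len(q)==4:
        tl,tr,nr,nl=q;d=(nl+nr-tl-tr)/2;print('  ctr',q.mean(0),'len',np.linalg.norm(d),'wid',np.linalg.norm((tr+nr-tl-nl)/2),'yaw',np.degrees(np.arctan2(d[1],d[0])))
rep('loose',A,[(47,183),(262,92),(385,382),(172,455)],72)
rep('half',B,[(369,165),(538,178),(507,397),(351,388)],92)
rep('freescrew',B,[(48,106),(217,112),(210,238),(46,232)],34)
rep('freelatch',B,[(90,53),(178,53),(174,183),(88,180)],36)
rep('dockfront',B,[(35,28),(238,37),(318,38),(525,45)],34)
rep('mouth',B,[(24,285),(230,290)],47)
rep('lips',B,[(52,330),(200,333)],47)
rep('tower top back',B,[(20,520),(215,522)],70)
rep('board front',B,[(0,5),(582,28)],18)
```

```text
loose [[439.5, 303.8], [417.4, 355.3], [491.3, 387.1], [511.3, 333.5]]
  ctr [464.9 344.9] len 79.08027419001401 wid 56.624503653294255 yaw 22.933786264641697
half [[524.3, -61.7], [528.7, -2.8], [609.3, -5.9], [606.0, -63.3]]
  ctr [567.1 -33.4] len 81.20192987773494 wid 58.28132748897137 yaw -1.6995117117179306
freescrew [[509.7, -177.0], [511.8, -110.6], [562.3, -112.3], [560.0, -178.8]]
  ctr [ 535.9 -144.7] len 50.47073315667544 wid 66.51995732775195 yaw -1.980339557416137
freelatch [[489.3, -160.2], [489.2, -126.3], [539.6, -127.2], [538.5, -161.5]]
  ctr [ 514.1 -143.8] len 49.85261547476546 wid 34.121911169773256 yaw -1.2537823070829566
dockfront [[480.0, -181.4], [483.1, -103.1], [483.4, -72.2], [485.8, 8.1]]
  ctr [483.1 -87.2] len 110.24990435296576 wid 1.0095554167256475 yaw 88.42277322790672
mouth [[578.9, -186.9], [580.7, -104.7]]
lips [[597.6, -176.1], [598.7, -116.4]]
tower top back [[670.3, -188.5], [670.9, -110.2]]
board front [[471.5, -196.6], [479.7, 35.6]]
```

```bash
cat >> h.py <<'E'
def D(yaw):
    c,s=np.cos(np.radians(yaw)),np.sin(np.radians(yaw)); return np.array([[-c,-s,0],[-s,c,0],[0,0,-1.]])
YD=-1.75; U=np.array([np.cos(np.radians(YD)),np.sin(np.radians(YD)),0])
SF=np.array([651.4,-147.5,34]); SH=np.array([654.5,-37.2,34])
def push(S,z=56):
    move_gripper(0)
    p=lambda s,z:np.r_[(S+U*s)[:2],z]
    move_to(p(-195,200),D(YD)); movel(p(-195,z),feed=200)
    hit=movel(p(-142,z),feed=60)
    c=movel(p(-112,z),feed=25,contact_N=12)
    print('stop',c,(current_ee_pos()-S)@U,current_ft_force())
    movel(p(-150,z),feed=100); movel(p(-150,200),feed=250)
E
python3 - <<'E'
from h import *
import pickle
np.set_printoptions(precision=1,suppress=True)
cb,cl=pickle.load(open('c.pkl','rb'))
A=lambda u,v,z:ray(cl,((u/3+335)/1.56-.2,(v/3+230)/1.56-.2),z)
n=(A(208,478,46)+A(395,405,46))/2; y=np.radians(22.5)
print('loose nose',n,n[:2]-55*np.array([np.cos(y),np.sin(y)]))
print('tail',(A(38,172,72)+A(262,85,72))/2)
push(SH); print(current_t())
save('wrist','b2.png',s=1.56)
save('top','t2.png',crop=(200,130,360,250),s=5)
E
```

```text
loose nose [519.9 368.6  46. ] [469.1 347.6]
tail [426.2 328.5  72. ]
stop True -120.54589399894198 [ 0.7  0.3 -0.2]
11.2167
```

View pics/b2.png

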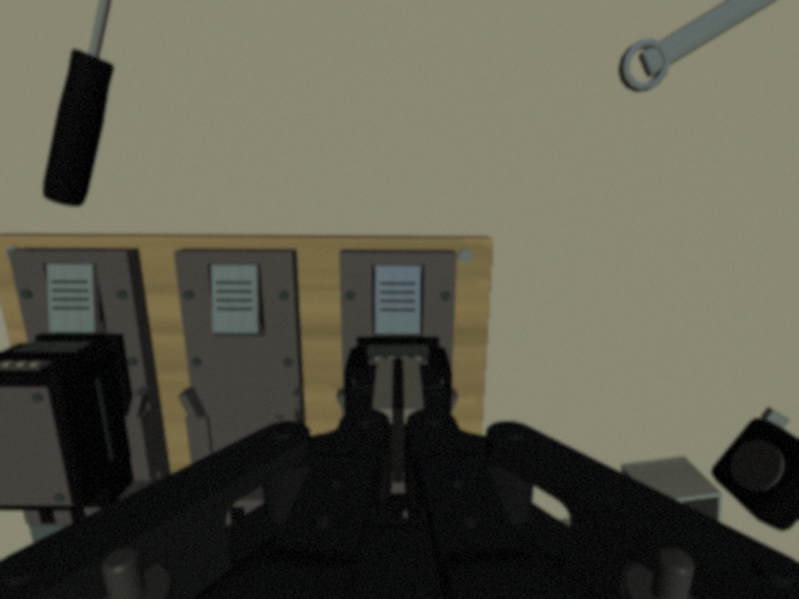

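Run:
```python
from h import *
np.set_printoptions(precision=1,suppress=True)
Y=22.7;c=np.array([470,347.6])
move_gripper(85)
move_to([*c,180],D(Y)); movel([*c,31],feed=150)
move_gripper(50,effort=60); print('open',current_opening(),current_ft_force())
movel([*c,190],feed=200)
print('open',current_opening(),current_ft_force())
p=lambda s,z:np.r_[(SF+U*s)[:2],z]
move_to(p(-115,190),D(YD))
movel(p(-115,72),feed=200)
k=movel(p(-115,61),feed=20,contact_N=8)
print('down',k,current_ee_pos(),current_ft_force(),current_opening(),current_t())
save('side','s2.png',crop=(200,150,360,280),s=5)
```

```text
open 65.2133366462513 [ 0.2 -1.5  6.2]
open 65.1376451896402 [-0.9  0.9 -8.1]
down True [ 538.5 -144.4   66.5] [0.4 0.4 5.5] 64.8724931460261 18.8833
```

View pics/s2.png

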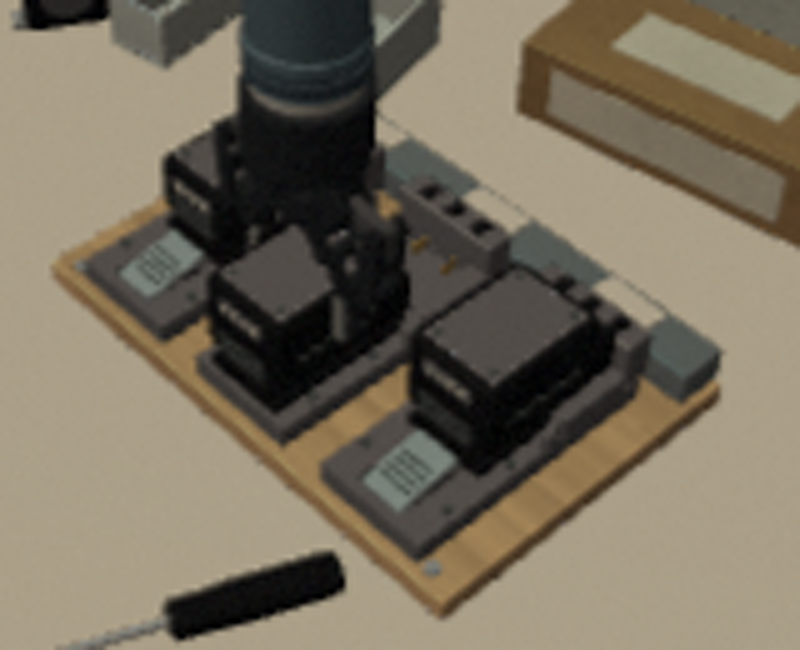

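Run:
```python
from h import *
np.set_printoptions(precision=1,suppress=True)
p=lambda s,z:np.r_[(SF+U*s)[:2],z]
move_gripper(76); move_gripper(50,effort=25); print(current_opening(),current_ft_force())
z=current_ee_pos()[2]
k=movel(p(-80,z),feed=40,contact_N=12); print('slide',k,(current_ee_pos()-SF)@U,current_ft_force(),current_opening())
move_gripper(82)
if not k:
    movel(p(-80,200),feed=200); push(SF)
print(current_t()); save('wrist','b3.png',s=1.56)
```

```text
65.74131933189359 [-0.3 -1.9  1.6]
slide False -81.1639180086616 [-4.2  1.3  5.3] 66.15250201588532
stop True -124.06328709907014 [ 0.2 -0.6  0.8]
26.75
```

View pics/b3.png

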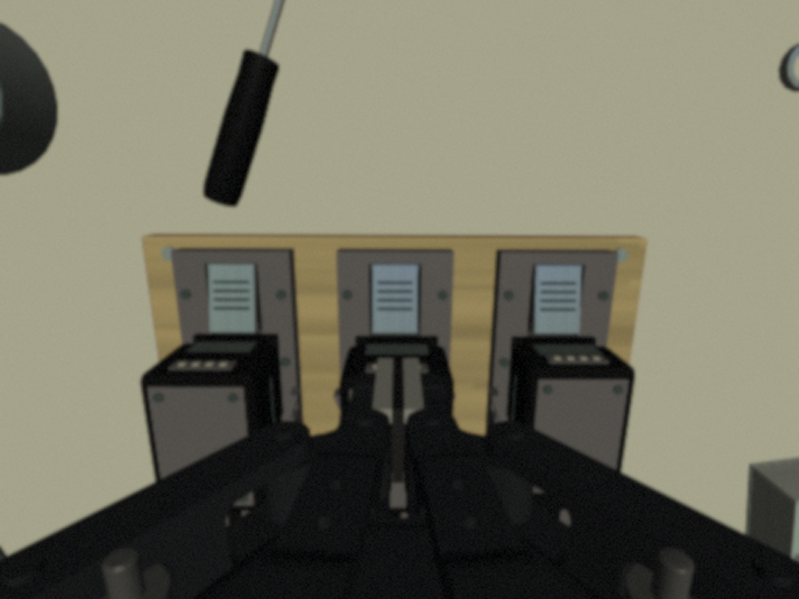

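Run:
```python
from h import *
np.set_printoptions(precision=1,suppress=True)
for S in(SF,SH):
    p=lambda s,z:np.r_[(S+U*s)[:2],z]
    move_to(p(-150,150),D(YD)); movel(p(-150,56),feed=200); movel(p(-132,56),feed=60)
    c=movel(p(-112,56),feed=12,contact_N=14); print(c,(current_ee_pos()-S)@U,current_ft_force())
    movel(p(-150,56),feed=100); movel(p(-150,150),feed=250)
print(current_t())
move_to([480,-90,330],D(YD)); print(current_t())
save('wrist','b4.png',s=1.56)
save('side','s4.png',crop=(200,150,360,280),s=5)
```

```text
True -124.36278120045907 [-0.4  0.2 -0.3]
True -120.75261647552038 [-0.2 -0.3 -0. ]
34.225
35.0083
```

View pics/s4.png

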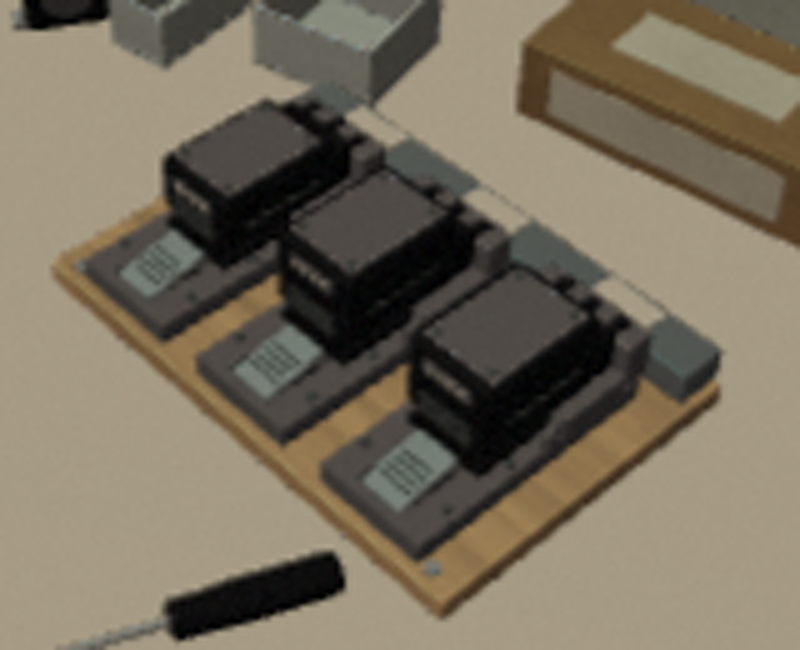

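Run:
```python
import cv2,numpy as np
a=cv2.imread('pics/b4.png')[150:420,190:600]
cv2.imwrite('pics/b4c.png',cv2.resize(np.clip(255*(a/255.)**.5*1.2,0,255).astype('uint8'),(800,527),interpolation=2))
```

```text
(no output)
```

View pics/b4c.png

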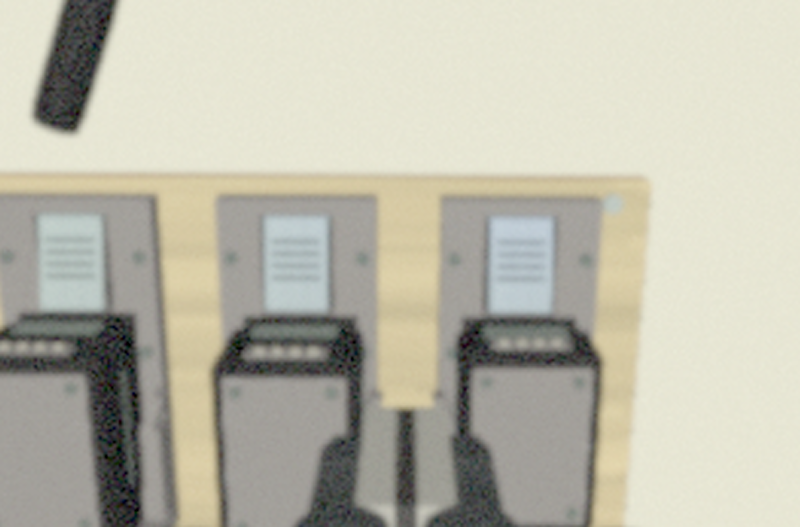

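```bash
python3 -c "
from cell import *
print(hand_in())"
```

```text
the job is handed in; nothing more can be done
None
```

I slid the half-in battery home, then docked the loose one in the middle dock. In the last pictures all three tails line up with the latches sprung up behind them, nothing else on the bench was disturbed that I could see, and I handed the job in at about 35 s.

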